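# Set the sectioned stone casts on their base plates

## Task

On this dental laboratory bench, put each of the four toothed stone casts on the grey base plate of its own outline, whose dots repeat the cast's tooth pattern: first the full arch, then the straight row of back teeth, then the small curved front-teeth piece, and last the single tooth. Set each down gently (do not drop or throw it), upright in the middle of its plate, squared up with the plate either way round, let go, and leave it there. Leave the plain toothless stone disc and the jar where they stand.

Things in the scene. Friction and masses are not known exactly. Their poses are not given: they have to be found in the camera images.
- full_arch: Cast with a tan stone base and ivory teeth, base 20 mm high; origin at the centre of its underside (middle of length and width), z up, front to -x. Full arch: the largest cast, 48 mm deep along x and 64 mm wide along y, 28 to 30 mm high over the teeth, the two front corners trimmed off at a slant; a horseshoe of 14 teeth on top. Front face (middle 28 mm) and back face are flat: grip the base across x, 48 mm. About 0.13 kg.
- back_row: Cast with a tan stone base and ivory teeth, base 20 mm high; origin at the centre of its underside (middle of length and width), z up, front to -x. Row of back teeth: a plain oblong, 26 mm along x and 58 mm along y, 28 mm high over a straight row of 5 teeth that runs along y. Grip the base across x, 26 mm wide. About 0.06 kg.
- front_piece: Cast with a tan stone base and ivory teeth, base 20 mm high; origin at the centre of its underside (middle of length and width), z up, front to -x. Front-teeth piece: 30 mm deep along x and 46 mm wide along y, 30 mm high, front corners trimmed off at a slant, a short curve of 6 narrow teeth on top. Front face (middle 24 mm) and back face are flat: grip the base across x, 30 mm. About 0.05 kg.
- single_tooth: Cast with a tan stone base and ivory teeth, base 20 mm high; origin at the centre of its underside (middle of length and width), z up, front to -x. Single tooth: a square block 22 by 22 mm, 30 mm high over one tooth. Grip the base across x or y, 22 mm wide. About 0.03 kg.
- full_plate: Fixed grey plastic base plate, 6 mm thick, lying flat on the bench with no rim; origin at the centre of its underside, so the top is 6 mm above the origin; z up. Plate for the full arch: the largest, 66 mm along x by 82 mm along y, two corners trimmed off at -x; 14 dark dots in a horseshoe. The cast's y axis goes along the plate's y axis.
- row_plate: Fixed grey plastic base plate, 6 mm thick, lying flat on the bench with no rim; origin at the centre of its underside, so the top is 6 mm above the origin; z up. Plate for the row of back teeth: an oblong 44 mm along x by 76 mm along y; 5 dark dots in a straight line along y. The cast's y axis goes along the plate's y axis.
- front_plate: Fixed grey plastic base plate, 6 mm thick, lying flat on the bench with no rim; origin at the centre of its underside, so the top is 6 mm above the origin; z up. Plate for the front-teeth piece: 48 mm along x by 64 mm along y, two corners trimmed off at -x; 6 dark dots in a short curve. The cast's y axis goes along the plate's y axis.
- tooth_plate: Fixed grey plastic base plate, 6 mm thick, lying flat on the bench with no rim; origin at the centre of its underside, so the top is 6 mm above the origin; z up. Plate for the single tooth: a square 40 by 40 mm with one dark dot; the block goes square to it in any quarter turn.
- puck: Bystander: a plain round tan stone disc without teeth, 46 mm across and 26 mm high, standing on the bench; origin at the centre of its underside. Not to be moved.
- jar: Bystander: a closed amber glass jar with a steel cap, 46 mm across and 45 mm high; origin at the centre of its underside. Not to be moved.
Things that resemble listed ones, but are neither listed nor needed, are in the scene too. Leave any black, green or yellow look-alike of the front_piece alone.

How it is judged:
On the way, in this order (a step that is already met when the one before it is completed fails the run):
1. the full arch stands on its own plate, centred, squared up and released (horizontal distance between full_arch and full_plate below 0.012 m and z of full_arch in the frame of full_plate between 0.003 and 0.009 m and angle between full_arch's own z axis and vertical below 0.1 rad and angle between the y axis of full_arch and the y axis of full_plate, either way round below 0.25 rad and contact force between the fingers and full_arch below 0.1 N), for 0.2 s.
2. the straight row of back teeth stands on its own plate, centred, squared up and released (horizontal distance between back_row and row_plate below 0.012 m and z of back_row in the frame of row_plate between 0.003 and 0.009 m and angle between back_row's own z axis and vertical below 0.1 rad and angle between the y axis of back_row and the y axis of row_plate, either way round below 0.25 rad and contact force between the fingers and back_row below 0.1 N), for 0.2 s.
3. the front-teeth piece stands on its own plate, centred, squared up and released (horizontal distance between front_piece and front_plate below 0.012 m and z of front_piece in the frame of front_plate between 0.003 and 0.009 m and angle between front_piece's own z axis and vertical below 0.1 rad and angle between the y axis of front_piece and the y axis of front_plate, either way round below 0.25 rad and contact force between the fingers and front_piece below 0.1 N), for 0.2 s.
4. the single tooth stands on its own plate, centred, squared up and released (horizontal distance between single_tooth and tooth_plate below 0.012 m and z of single_tooth in the frame of tooth_plate between 0.003 and 0.009 m and angle between single_tooth's own z axis and vertical below 0.1 rad and (angle between the y axis of single_tooth and the y axis of tooth_plate, either way round below 0.25 rad or angle between the y axis of single_tooth and the x axis of tooth_plate, either way round below 0.25 rad) and contact force between the fingers and single_tooth below 0.1 N), for 0.2 s.
At the end, for the whole second after the job is handed in: All four casts stand upright (within 0.1 rad) on the top of their own plates, centres within 12 mm horizontally, squared up within 0.25 rad (either way round; the single tooth in any quarter turn), released and at rest; the disc and the jar are within 15 mm of where they were (all of step 1 and all of step 2 and all of step 3 and all of step 4 and linear speed of each of full_arch, back_row, front_piece, single_tooth below 0.02 m/s and distance of each of puck, jar from where it was at the start of the episode below 0.015 m); the robot touches nothing.
It fails at once if the stone disc or the jar is moved by more than 15 mm (distance of any of puck, jar from where it was at the start of the episode above 0.015 m).
It fails at once if a cast is dropped or thrown (moves faster than 0.5 m/s out of the fingers) ((linear speed of full_arch above 0.5 m/s and contact force between the fingers and full_arch below 0.05 N) or (linear speed of back_row above 0.5 m/s and contact force between the fingers and back_row below 0.05 N) or (linear speed of front_piece above 0.5 m/s and contact force between the fingers and front_piece below 0.05 N) or (linear speed of single_tooth above 0.5 m/s and contact force between the fingers and single_tooth below 0.05 N)).
It also fails if it takes over 102 s, if anything falls off the work surface, if the arm or the gripper's body presses on something with over 40 N, if the wrist force passes 120 N, or if a joint passes its speed limit or range.

## Robot

A 6-joint arm with a two-finger parallel gripper is mounted at the origin on the work surface. World frame = base frame: x ahead of the robot, y to its left, z up, the work surface at z = 0. Lengths are in m, angles in rad, forces in N, time in s.
With the tool pointing down it reaches from about 0.325 to 0.75 m from the base axis. Payload 7.6 kg.
Tool frame: the origin (TCP) lies at the very end of the fingers, on their centre line; the grasp point (between the pads) lies 19 mm behind it; z points along the fingers, y is the line along which they close (so a half turn about z gives the same grasp; the last joint's range is limited). The gripper opens to 85 mm and grips with 20 to 120 N. Pads are 22 mm wide; open, the fingers measure 114 mm over their backs; the gripper's body (76 mm by 85 mm) begins 54 mm behind the grasp point. The pads swing forward as they close: fully open they stand 13 mm farther back than shut.
Start: joints at [1.071, 0.052, 1.401, -0, 1.689, -0.07], TCP at [0.219, 0.477, 0.231] pointing down, gripper open.
Joint ranges: [-2.9, 2.9], [-0.91, 2.17], [0.12, 2.37], [-1.06, 4.2], [0.26, 2.73], [-2.93, 2.93]. Speed limits (rad/s): [2.57, 2.57, 3.01, 3.14, 3.14, 3.14].

## Interface

Orientations are given as a unit quaternion [x, y, z, w].
In Python, from station import env, claw, telemetry, optics gives the robot as it stands. Calls block until the motion is done:
- env.move_to(position, orientation): joint-space move of the TCP to a pose.
- env.movel(position, frame=None, v=0.15, stop_force=None): straight line of the TCP; frame=None keeps the orientation; v is the mean speed in m/s. With stop_force (N) it stops when the force on the tool has changed by that much, and returns True; else False.
- env.movej(angles): joint-space move.
- claw.open_gripper() and claw.gripper_close(strength=None): open the fingers fully, or close them until they stop; strength is the grip in N (None keeps the last).
- env.wait(seconds).
- env.ik(position, orientation): joint angles nearest the present ones, or None.
- telemetry.read_state(): the state.
- optics.grab_frame(name): name is "side" or "top" or "wrist"; returns (picture, depth): 384x512x3 uint8, red, green, blue; 384x512 float32, m along the optical axis (not along the pixel's ray), 0 where there is no reading.
- optics.camera_info(name): a dict with "intrinsics" (3x3 intrinsics, pixels), "rvec" (rotation vector, rad) and "tvec" (3), from world to camera coordinates, as OpenCV has them. Camera axes: x right, y down, z forward; pixel columns grow to the right and rows downward; lengths in m; the calibration is good to about 2 mm. The wrist camera is an equidistant fisheye: a pixel r from the principal point sees the ray r / f radians off the axis. A picture is of the moment at which its call begins: read the wrist's pose just before it. camera_info takes no time and is no camera call; for the wrist camera it gives the pose at the moment of the call.
A pose or a line that the arm cannot do raises env.PlanningError and nothing moves.
- env.hand_in(): hands the job in; it is judged then, once.
The state is a dict: "clock": time; "qpos": joint angles; "dq": joint speeds; "joint_torque": joint torques, N m; "eef_pos": TCP position; "ee_rot": TCP orientation; "ft_force": force on the tool from outside, world axes, zero at the start; "ft_torque": the same for the moment, N m; "opening": finger opening in m; "grasp_force": force on a finger pad.
Only numpy, scipy, OpenCV 4.12 (cv2) and the standard library are available. Lean on these libraries where they do the work, as an engineer would, in place of code of your own. Each camera call takes 0.05 s, during which the arm holds its last target. There are 200 camera calls.

## Working session

There is one attempt and no reset: what is moved stays moved. The work goes in short steps, each a Python script; the robot and the scene stay as the last script left them, time stands still between calls to the robot, and variables do not carry over. Pictures are saved under pics/ and viewed, at most 14 in all, crops included, and the job is handed in when it is done.

```bash
mkdir -p pics; ls
python3 - <<'E'
from station import env, claw, telemetry, optics
import cv2, numpy as np
for n in ["top","side"]:
    p,d=optics.grab_frame(n); i=optics.camera_info(n); np.savez(f"{n}.npz",p=p,d=d,**{k:i[k] for k in("intrinsics","rvec","tvec")})
    print(n,i, (d>0).mean())
    cv2.imwrite(f"pics/{n}0.png",cv2.resize(p[:,:,::-1],(800,600),interpolation=cv2.INTER_CUBIC))
print(telemetry.read_state())
E
```

```text
pics
top {'intrinsics': array([[392.55928462,   0.        , 258.84077652],
       [  0.        , 392.55928462, 192.5764148 ],
       [  0.        ,   0.        ,   1.        ]]), 'rvec': array([ 2.15913971, -2.05823868,  0.21133595]), 'tvec': array([-0.02611204,  0.52000509,  0.91304901])} 0.9960378011067709
side {'intrinsics': array([[433.14643439,   0.        , 253.18684235],
       [  0.        , 433.14643439, 194.78805329],
       [  0.        ,   0.        ,   1.        ]]), 'rvec': array([ 0.35937524, -2.70481753,  1.30026285]), 'tvec': array([0.51114856, 0.13497629, 0.73458376])} 0.9960378011067709
{'clock': 0.1, 'qpos': array([ 1.07072603e+00,  5.27732533e-02,  1.40162162e+00, -1.91065537e-05,
        1.68861045e+00, -7.02993828e-02]), 'dq': array([-3.29892195e-05, -3.49093782e-03, -2.48060241e-03,  1.63993074e-03,
        3.30109768e-04, -7.17952582e-04]), 'joint_torque': array([ 2.74516016e-03, -3.82582712e+01, -3.60983920e+01,  6.00672570e-05,
        4.80617498e-03, -3.88798992e-05]), 'eef_pos': array([0.21860114, 0.47702598, 0.23055772]), 'ee_rot': array([ 2.13236559e-01,  9.77000343e-01, -6.80478157e-04, -1.89612892e-04]), 'ft_force': array([-0.19965211, -1.11394083,  0.47389989]), 'ft_torque': array([ 0.02635186, -0.01142481,  0.01280404]), 'grasp_force': 0.0, 'opening': 0.08504095258977658}
```

View pics/top0.png

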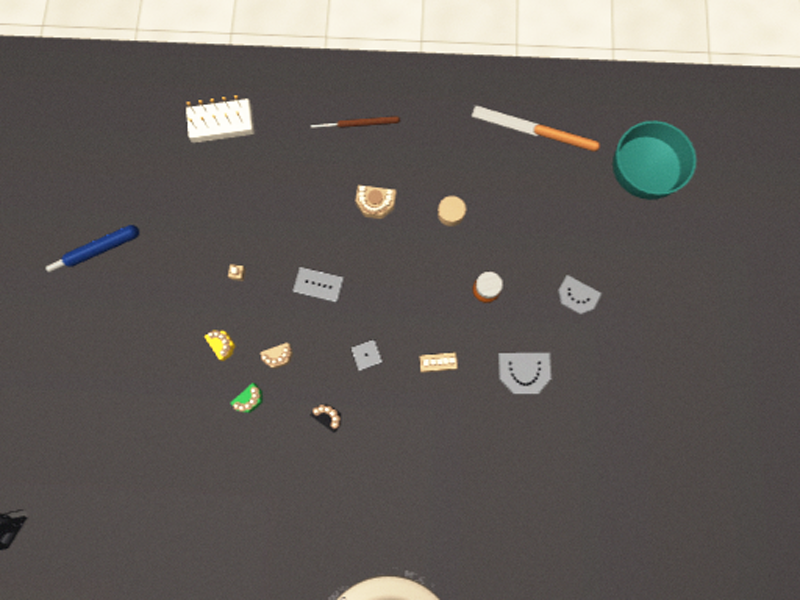

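View pics/side0.png

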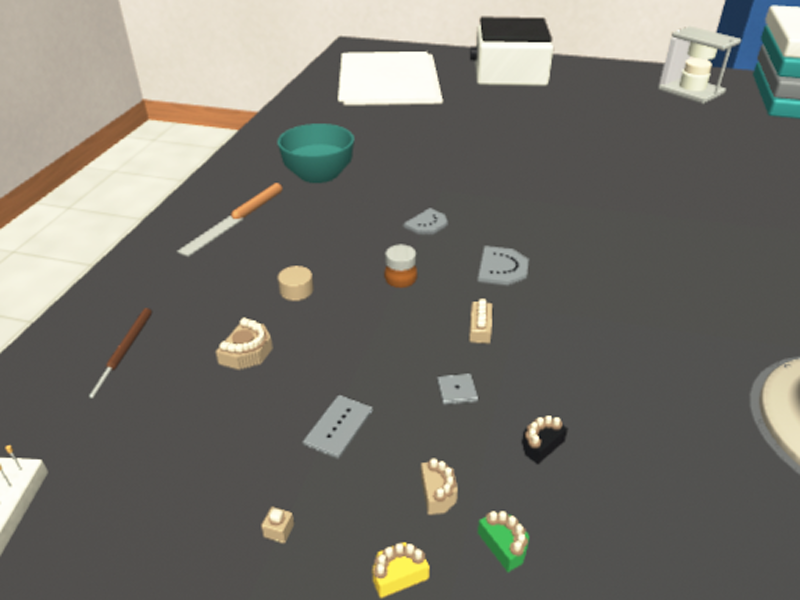

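The top view (800x600 px) shows these items:

| Item | Pixel |
|---|---|
| Arch | (375,200) |
| Disc | (452,210) |
| Jar | (488,286) |
| Back row | (438,362) |
| Tan front piece | (276,354) |
| Single tooth | (235,271) |
| Full plate | (525,372) |
| Row plate | (318,284) |
| Front plate | (580,294) |
| Tooth plate | (367,355) |

The side view agrees. The yellow, green and black pieces are decoys.

```bash
cat > vis.py <<'E'
import numpy as np, cv2
def rays(K,rvec,tvec,uv,fisheye=False):
    R=cv2.Rodrigues(rvec)[0]; uv=np.asarray(uv,float).reshape(-1,2)
    x=(uv-K[:2,2])/np.array([K[0,0],K[1,1]])
    if fisheye:
        r=np.linalg.norm(x,axis=1)+1e-12
        d=np.c_[x*(np.sin(r)/r)[:,None],np.cos(r)]
    else: d=np.c_[x,np.ones(len(x))]
    return -R.T@tvec, d@R
def onplane(C,d,z): return C+d*((z-C[2])/d[:,2])[:,None]
def fit(xy):
    """hull of outline -> longest straight edge is the y axis; centre by extents"""
    h=cv2.convexHull(xy.astype(np.float32))
    a=cv2.approxPolyDP(h,0.004,True)[:,0]
    e=np.roll(a,-1,0)-a; i=np.argmax(np.linalg.norm(e,axis=1))
    h=h[:,0]; t=np.arctan2(e[i,1],e[i,0])
    # refine: minimum width in a small range about it
    ts=t+np.linspace(-.12,.12,49)
    def ext(t):
        A=np.array([[np.cos(t),np.sin(t)],[-np.sin(t),np.cos(t)]]); q=h@A.T
        return A,q.min(0),q.max(0)
    t=min(ts,key=lambda t:np.prod(ext(t)[2]-ext(t)[1]))
    A,lo,hi=ext(t)
    return (lo+hi)/2@A, t%np.pi, hi-lo   # centre, y-axis yaw, (len along y, along x)
E
python3 - <<'E'
from vis import *
f=np.load("top.npz"); p,d,K,rv,tv=[f[k] for k in("p","d","intrinsics","rvec","tvec")]
v,u=np.mgrid[:384,:512]; C,D=rays(K,rv,tv,np.c_[u.ravel(),v.ravel()])
P=(C+D*d.reshape(-1,1)).reshape(384,512,3)
print("C",C,"table z",np.median(P[250:300,200:400,2]),P[250:300,200:400,2].std())
z0=np.median(P[250:300,200:400,2])
S=dict(full_arch=(375,200),puck=(452,210),row_plate=(318,284),back_row=(438,362),front_piece=(276,354),single_tooth=(235,271),jar=(488,286),front_plate=(580,294),tooth_plate=(367,355),full_plate=(525,372))
g=p.astype(int); bright=(g.max(2)>115).astype(np.uint8)
for n,c in S.items():
    c=np.array(c)/1.5625
    if 'plate' in n: m=bright
    else: m=((P[...,2]-z0)>.014).astype(np.uint8)
    k,l,st,ce=cv2.connectedComponentsWithStats(m)
    j=1+np.argmin(np.linalg.norm(ce[1:]-c,axis=1)); M=l==j
    if 'plate' in n: xy=onplane(C,D[M.ravel()],.006)[:,:2]
    else: xy=P[M][:,:2]
    ct,t,s=fit(xy); print(n,M.sum(),ct.round(4),"yaw_y %.3f"%t,(s*1000).round(1),"r %.3f"%np.hypot(*ct),"z",np.median(P[M][:,2]).round(4))
E
```

```text
C [ 0.32233928 -0.01279289  1.00033962] table z -0.00015839920964577647 0.06000984150044853
full_arch 384 [0.5232 0.0405] yaw_y 0.100 [410.3  66.9] r 0.525 z 0.022
puck 248 [ 0.689  -0.0712] yaw_y 2.371 [46.1 44.1] r 0.693 z 0.0254
row_plate 471 [0.5532 0.1457] yaw_y 1.372 [77.2 43.8] r 0.572 z 0.0054
back_row 244 [ 0.4321 -0.0578] yaw_y 1.705 [57.3 26.3] r 0.436 z 0.0209
front_piece 209 [0.3926 0.1018] yaw_y 1.190 [264.9  45.2] r 0.406 z 0.021
single_tooth 75 [0.5657 0.2822] yaw_y 3.062 [22.4 22.6] r 0.632 z 0.0199
jar 267 [ 0.4465 -0.0837] yaw_y 2.719 [284.7  43.6] r 0.454 z 0.0441
front_plate 413 [ 0.5536 -0.2859] yaw_y 1.091 [64.7 49.6] r 0.623 z 0.0058
tooth_plate 254 [0.4392 0.0576] yaw_y 1.957 [41.6 39.6] r 0.443 z 0.0055
full_plate 733 [ 0.4218 -0.1999] yaw_y 1.619 [83.9 63. ] r 0.467 z 0.0058
```

```bash
cat > act.py <<'E'
from station import env, claw, telemetry, optics
from vis import *
from scipy.spatial.transform import Rotation as Rt
def quat(phi):  # tool z down, tool y along world angle phi
    y=np.array([np.cos(phi),np.sin(phi),0]); z=np.array([0,0,-1.]); return Rt.from_matrix(np.c_[np.cross(y,z),y,z]).as_quat()
def casts():
    p,d=optics.grab_frame("top"); i=optics.camera_info("top")
    v,u=np.mgrid[:384,:512]; C,D=rays(i["intrinsics"],i["rvec"],i["tvec"],np.c_[u.ravel(),v.ravel()])
    P=(C+D*d.reshape(-1,1)).reshape(384,512,3); return p,d,P
def measure(near,lo=.014,hi=.034):
    p,d,P=casts(); m=((d>0)&(P[...,2]>lo)&(P[...,2]<hi)).astype(np.uint8)
    k,l,st,ce=cv2.connectedComponentsWithStats(m)
    js=[j for j in range(1,k) if st[j,4]>30]
    j=min(js,key=lambda j:np.hypot(*(np.median(P[l==j][:,:2],0)-near)))
    return fit(P[l==j][:,:2])
def choose(xy,z,phi,dphi):
    """of the half-turn pair take the one with least wrist turn over pick"""
    c=[]
    for f in (phi,phi+np.pi):
        q=env.ik([*xy,z],quat(f))
        if q is not None: c.append((abs(q[5]),f))
    return min(c)[1]
def pick(xy,yaw,zg=.004,H=.12):
    f=choose(xy,H,yaw+np.pi/2,0); env.move_to([*xy,H],quat(f))
    env.movel([*xy,zg],v=.12,stop_force=15)
    claw.gripper_close(40); s=telemetry.read_state(); print("grip",s["opening"],s["grasp_force"],s["eef_pos"].round(4))
    env.movel([*xy,H],v=.15); s=telemetry.read_state(); print("lifted",s["opening"],s["grasp_force"],s["clock"])
def place(xy,yaw,zg=.004,H=.12):
    f=choose(xy,H,yaw+np.pi/2,0); env.move_to([*xy,H],quat(f))
    env.movel([*xy,zg+.016],v=.15)
    print("touch",env.movel([*xy,zg+.0045],v=.02,stop_force=4)); s=telemetry.read_state(); print(s["eef_pos"].round(4),s["opening"])
    claw.open_gripper(); env.movel([*xy,H],v=.15); print("clock",telemetry.read_state()["clock"])
PL=dict(full=((.4218,-.1999),1.619),row=((.5532,.1457),1.372),front=((.5536,-.2859),1.091),tooth=((.4392,.0576),1.957))
E
python3 - <<'E'
from act import *
for n in [(.69,.04),(.432,-.058),(.44,.2),(.566,.282),(.69,-.071)]:
    c,t,s=measure(n); print(c.round(4),round(t,3),(s*1e3).round(1))
for k,(xy,y) in PL.items(): print(k,[env.ik([*xy,.01],quat(y+a)) is not None for a in(1.571,-1.571)])
E
```

```text
[0.6991 0.0598] 1.469 [64.  48.8]
[ 0.432 -0.058] 1.703 [57.6 26.1]
[0.429  0.2012] 1.956 [47.  29.9]
[0.5656 0.2821] 3.068 [21.1 22.1]
[ 0.6895 -0.0712] 1.944 [45.7 45.2]
full [True, True]
row [True, True]
front [False, True]
tooth [True, True]
```

Run:
```python
from act import *
pick((.6991,.0598),1.469)
p,d=optics.grab_frame("side"); cv2.imwrite("pics/s1.png",p[:,:,::-1])
```

```text
grip 0.047287048261834504 43.10596704483032 [0.6995 0.0598 0.0049]
lifted 0.04701310392424748 42.633134722709656 5.1333
```

View pics/s1.png

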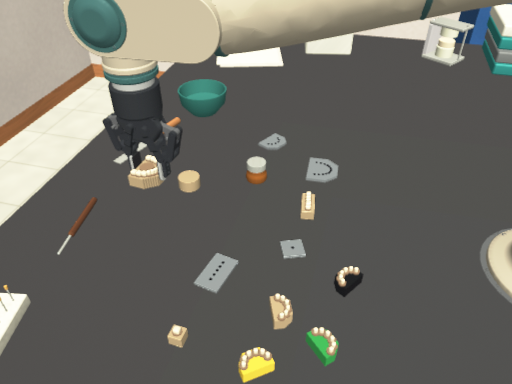

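The arch is held at (145,172), and the disc at (189,181) has not moved. Next I place it.

Run:
```python
from act import *
place(*PL["full"])
env.move_to([.45,-.058,.2],quat(choose((.45,-.058),.2,1.703+np.pi/2,0)))
p,d=optics.grab_frame("side"); cv2.imwrite("pics/s2.png",p[:,:,::-1])
p,d=optics.grab_frame("top"); cv2.imwrite("pics/t2.png",p[:,:,::-1])
try: print(measure(PL["full"][0],.02,.04))
except Exception as e: print(e)
```

```text
touch True
[ 0.4219 -0.2     0.0108] 0.047280065353280346
clock 9.2583
(array([ 0.42134282, -0.21185526]), np.float64(3.049672956466675), array([0.04941351, 0.0401439 ]))
```

View pics/s2.png

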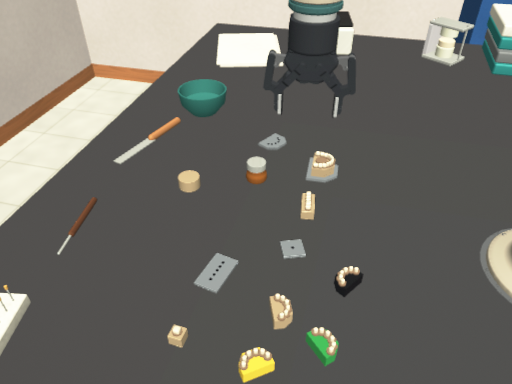

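View pics/t2.png

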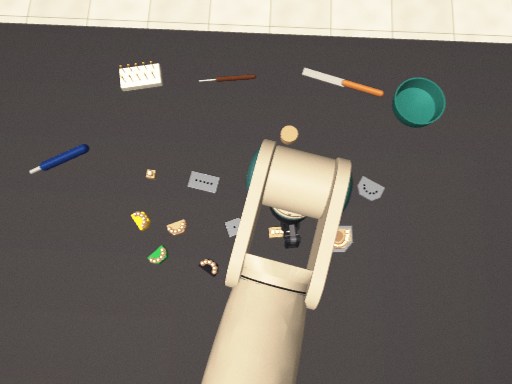

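The arch stands on its plate at (323,165) in the side view, but the arm hides part of it from the top camera. I'll pick the back row, then re-measure the arch from above the row plate before placing.

Run:
```python
from act import *
pick((.432,-.058),1.703)
xy,y=PL["row"]; env.move_to([*xy,.12],quat(choose(xy,.12,y+np.pi/2,0)))
print(measure(PL["full"][0],.02,.04), measure((.69,-.071)))
place(*PL["row"])
pick((.429,.2012),1.956)
xy,y=PL["front"]; env.move_to([*xy,.12],quat(choose(xy,.12,y+np.pi/2,0)))
print(measure(PL["full"][0],.02,.04), measure(PL["row"][0],.02,.04), measure((.69,-.071)))
p,d=optics.grab_frame("top"); cv2.imwrite("pics/t3.png",p[:,:,::-1])
p,d=optics.grab_frame("side"); cv2.imwrite("pics/s3.png",p[:,:,::-1])
```

```text
grip 0.024953755555048744 40.30958712100983 [ 0.4323 -0.0581  0.0043]
lifted 0.025014254111934725 39.85552668571472 13.1583
(array([ 0.42104199, -0.19978598]), np.float64(1.6174547624588014), array([0.06488832, 0.04516271])) (array([ 0.68944723, -0.07092026]), np.float64(2.821134691238403), array([0.04457625, 0.04535121]))
touch True
[0.5533 0.1457 0.0103] 0.024951393385318817
clock 17.2667
grip 0.02910961510542982 40.83915710449219 [0.4293 0.2013 0.0044]
lifted 0.02905495719406391 40.37432312965393 20.4667
(array([ 0.42968164, -0.18167275]), np.float64(2.618046167688914), array([0.05191959, 0.03685095])) (array([0.55232368, 0.14507899]), np.float64(1.3693823703103742), array([0.0573013 , 0.02672114])) (array([ 0.68983659, -0.07151501]), np.float64(1.9072092278772077), array([0.04523418, 0.04579786]))
```

View pics/s3.png

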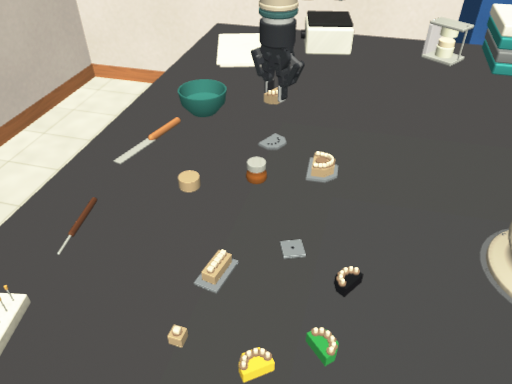

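The arch at (323,163) and the back row at (216,268) are both on their plates and centred to about 1 mm. The front piece is held above its plate at (273,97), so I continue.

Run:
```python
from act import *
place(*PL["front"])
pick((.5656,.2821),3.068)
print("front",measure(PL["front"][0],.02,.04))
place(*PL["tooth"])
env.movej([1.071,.052,1.401,0,1.689,-.07])
for k in PL: print(k,measure(PL[k][0],.02,.04),PL[k])
print(measure((.69,-.071)),measure((.53,-.12),.036,.06),telemetry.read_state()["clock"])
for n in("top","side"):
    p,d=optics.grab_frame(n); cv2.imwrite(f"pics/{n}4.png",p[:,:,::-1])
```

```text
touch True
[ 0.5537 -0.286   0.0104] 0.028861000878837636
clock 25.5833
grip 0.021277432785135053 39.83518302440643 [0.5658 0.2822 0.0043]
lifted 0.021356345470320136 39.609630703926086 30.2667
front (array([ 0.55299139, -0.2855959 ]), np.float64(1.106335120201111), array([0.04610132, 0.03060631]))
touch True
[0.4393 0.0576 0.0102] 0.020967262050336728
clock 34.175
full (array([ 0.42106248, -0.19981007]), np.float64(1.6188970804214478), array([0.06459656, 0.04521038])) ((0.4218, -0.1999), 1.619)
row (array([0.55210654, 0.14527699]), np.float64(1.3716639264398298), array([0.05779085, 0.02670288])) ((0.5532, 0.1457), 1.372)
front (array([ 0.55276038, -0.28557136]), np.float64(1.0799134349822999), array([0.04657237, 0.03208311])) ((0.5536, -0.2859), 1.091)
tooth (array([0.43854143, 0.05645509]), np.float64(1.952100486755371), array([0.02127347, 0.02190475])) ((0.4392, 0.0576), 1.957)
(array([ 0.68938975, -0.07133595]), np.float64(2.622115460234233), array([0.04584345, 0.04535662])) (array([ 0.55758744, -0.13398445]), np.float64(2.3963363941484173), array([0.04030705, 0.03901264])) 36.25
```

View pics/top4.png

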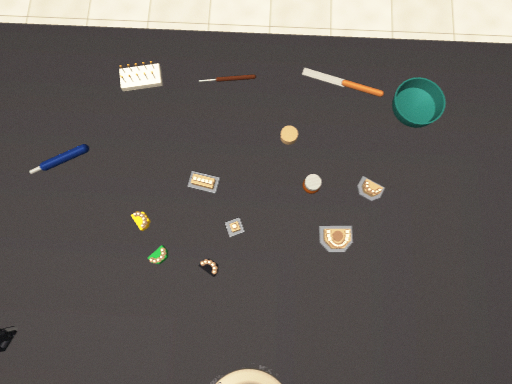

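View pics/side4.png

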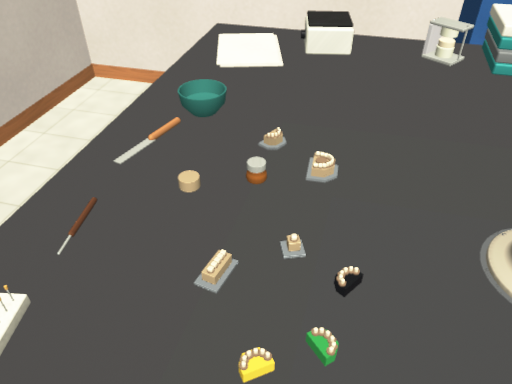

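All four casts are on their plates: in the top view the arch is at (337,238), the row at (203,181), the front piece at (371,188) and the tooth at (235,227). The disc and jar have not moved.

```bash
python3 -c "
from station import env
print(env.hand_in())"
```

```text
the job is handed in; nothing more can be done
None
```

I placed all four casts on their own plates in the required order and handed the job in at about 36 s. The last top-camera check put each within about 2 mm of its plate centre and squared up, with the disc and jar where they stood; no verdict came back.

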